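Third hand at the honey-frame jig

TASK

In the honey house, take the new pale wooden side bar out of the green parts rack, set it on edge on the jig's metal plate across the open end of the comb frame, its ends flush with the frame's two sides, and press it square against the frame with a steady push of about 10 N, so that the jig's pointer stands in the green, ready for the beekeeper to nail it. Never push so hard that the springs bottom out, and leave the other bars and everything else on the bench where they are. Hold it steady for a couple of seconds and finish while still holding the bar there with that push: do not let go or back off.

Things in the scene. Friction and masses are not known exactly. Their poses are not given: they have to be found in the camera images.
- side_bar_mid (a point): Centre of the loose new side bar: pale wood, 10 mm thick (its x), 150 mm long (its y), 34 mm tall (its z), about 20 to 45 g, standing on edge in one of the rack's three slots. Both faces are alike: either way round will do. Grip it across its 10 mm thickness at mid-length.
- old_bar_mid (a point): Centre of a bar of the same size in dark stained wood, in another slot of the rack; leave it alone.
- plastic_bar_mid (a point): Centre of a bar of the same size in blue plastic, in another slot of the rack; leave it alone.
- rack: Green parts rack, fixed: base 200 x 170 x 6 mm, origin at the centre of its underside. Bars stand on the base along the rack's y, at x = -70, 0 and +70 mm; which is where varies. Near their ends (y = -60 and +60 mm) they stand in 14 mm wide open-topped slots between blocks reaching 20 mm above the bench; at mid-length only the base lies beside a bar.
- jig: Plywood jig board, fixed, 340 x 200 x 18 mm, origin on its underside 20 mm short of its centre; x is the push direction, z up. The bar stands on the aluminium plate (x -150 to -50 mm, top 22 mm above the bench). Blue spring housing at the far end. White scale beside the frame with a green, then a red zone; the carriage's black pointer rests short of the green.
- seat (a point): Point on the jig at x = -100 mm, 39 mm above the bench: middle of the plane of the two frame ends at rest, at half the frame's height. Axes as the jig's. With the bar just touching, its centre is 5 mm short of this point (towards -x of the jig), its length along the jig's y.
- frame_end (a point): Middle of the open end, at half height, of the three-sided pale wooden comb frame on the jig's sprung carriage, 210 mm long, 150 mm wide outside, 22 to 56 mm above the bench; open towards the jig's -x. Its sides are 12 mm thick, with 126 mm free between them where a finger can go in. Axis x is the push direction, into the frame. Slides along x only.
- comb_frame (a joint): Travel of the sprung carriage with the frame along the jig's +x, in m: 0 at rest, 0.018 at the hard stop. The springs push back with 1.2 N per mm of travel (no preload), so 10 N is 8.3 mm. The pointer is in the green from 5 to 11.5 mm.
- honey_jar: Amber honey jar, 72 mm across, 100 mm tall; bystander.
- green_bowl: Green bowl, 120 mm across, 50 mm tall; bystander.
- hammer: Hammer lying on the bench; bystander.
- scraper: Scraper with yellow handle lying on the bench; bystander.

How it is judged (in metres and radians):
On the way, in this order (a step that is already met when the one before it is completed fails the run):
1. the pale side bar is lifted clear of the rack by the fingers (z of side_bar_mid in the frame of rack above 0.042 m and contact force between the fingers and side_bar above 1 N), for 0.1 s.
2. the bar is pressed flush against the frame with the pointer in the green for one second (z of side_bar_mid in the frame of frame_end between -0.005 and 0.008 m and y of side_bar_mid in the frame of frame_end between -0.008 and 0.008 m and x of side_bar_mid in the frame of frame_end between -0.0075 and -0.0025 m and angle between the y axis of side_bar_mid and the y axis of frame_end, either way round below 0.03 rad and angle between side_bar_mid's own z axis and vertical below 0.1 rad and contact force between side_bar and comb_frame between 5 and 15 N and contact force between the fingers and side_bar above 3 N and value of joint comb_frame between 0.005 and 0.0115 m and velocity of joint comb_frame between -0.01 and 0.01 m/s), for 1 s.
At the end, for the whole second after the job is handed in: Fingers press the bar on the frame with 5-15 N, travel 5-11.5 mm at rest, through the last second; bar centre 2.5-7.5 mm before the frame's open end, centred within 8 mm, square within 0.03 rad, upright within 0.1 rad, 5 mm below to 8 mm above the frame's half height (all of step 2); the arm keeps its last pose, push and grip.
It fails at once if the springs are bottomed out (travel over 16 mm) (value of joint comb_frame above 0.016 m).
It fails at once if another bar is moved by more than 20 mm (distance of any of old_bar_mid, plastic_bar_mid from where it was at the start of the episode above 0.02 m).
It fails at once if a bystander is moved by more than 30 mm (distance of any of honey_jar, green_bowl, hammer, scraper from where it was at the start of the episode above 0.03 m).
It also fails if it takes over 38 s, if anything falls off the work surface, if the arm or the gripper's body presses on something with over 40 N, if the wrist force passes 120 N, or if a joint passes its speed limit or range.

ROBOT

A 6-joint arm with a two-finger parallel gripper is mounted at the origin on the work surface. World frame = base frame: x ahead of the robot, y to its left, z up, the work surface at z = 0. Lengths are in m, angles in degrees, forces in N, time in s.
With the tool pointing down it reaches from about 0.3 to 0.75 m from the base axis. Payload 8.5 kg.
Tool frame: the origin (TCP) lies at the very end of the fingers, on their centre line; the grasp point (between the pads) lies 19 mm behind it; x points along the fingers, y is the direction in which the jaws open and shut, and the axes are right-handed (so a half turn about x gives the same grasp; the last joint's range is limited). The gripper opens to 85 mm and grips with 20 to 120 N. Pads are 22 mm wide; open, the fingers measure 114 mm over their backs; the gripper's body (76 mm by 85 mm) begins 54 mm behind the grasp point. The pads swing forward as they close: fully open they stand 13 mm farther back than shut.
Start: joints at [63.696, 21.807, 74.336, -0, 83.858, -12.336], TCP at [0.133, 0.534, 0.231] pointing down, gripper open.
Joint ranges: [-178.18, 178.18], [-50.72, 133.34], [12.68, 142.11], [-81.47, 261.47], [9.98, 163.14], [-165.26, 165.26]. Speed limits (degrees/s): [136.94, 136.94, 180, 180, 180, 180].

INTERFACE

Orientations are given as a 3x3 rotation matrix whose columns are the frame's x, y, z axes.
In Python, from rig import sensors, cams, env gives the robot as it stands.
- The arm moves only by the shell command python3 -m crank 'ROWS' [FORCE]. ROWS is a JSON object of lists of equal length, an entry for each row: "hand": the closure in counts, from 0 (fully open) to 255 (shut); "translation": the shift along the tool's x, y, z in m, a list of three; "dr": the turn, a rotation vector about the tool's x, y, z in rad, a list of three. A call has 1 to 5 rows; each row is the pose to reach, as a shift and turn from the pose commanded when the call began, along the tool's axes at that moment; what a row does not reach only later rows make up. A row lasts 1/10 s, in which the tool goes at most 50 mm and 8.59 degrees, less where a joint would pass 70% of its speed; a pose out of reach is approached as far as the arm can. A call with a gripper value outside its range is refused whole. The fingers move at their own pace and stop on an object; FORCE is the grip in N (left out, the last holds). Time passes only in rows, so rows that repeat a pose let the fingers close. It gives the time, the measured TCP pose, the force and the opening at its end, in the units of the state.
- sensors.observe(): the state, without advancing time (a new reading comes with each control period).
- cams.get_image(name): name is "side" or "top"; returns (picture, depth): 420x560x3 uint8, blue, green, red; 420x560 float32, m along the optical axis (not along the pixel's ray), 0 where there is no reading.
- cams.calibration(name): a dict with "vertical_fov" (degrees; the focal length in pixels is half the picture's height over the tangent of half this angle, whatever the lens; pixels are square), "cx", "cy" (the principal point, pixels), "distortion" ([k1, k2, p1, p2, k3] as OpenCV has them; the pictures are not rectified), "extrinsics" (4x4, takes a point from camera to world coordinates). Camera axes: x right, y down, z forward; pixel columns grow to the right and rows downward; lengths in m; the calibration is good to about 2 mm. A picture is of the moment at which its call begins. calibration takes no time and is no camera call.
- env.close_job(): hands the job in, once; it reports no verdict.
The state is a dict: "time_s": time; "q": joint angles; "qvel": joint speeds; "joint_efforts": joint torques, N m; "position": TCP position; "tool_rot": TCP orientation; "ft_force": force on the tool from outside, world axes, zero at the start; "wrist_torque": the same for the moment, N m; "grip_width": finger opening in m.
Only numpy, scipy, OpenCV 4.12 (cv2) and the standard library are available. Lean on these libraries where they do the work, as an engineer would, in place of code of your own. Each camera call takes 0.05 s, during which the arm holds its last target. There are 200 camera calls.

## Working session

There is one attempt and no reset: what is moved stays moved. The work goes in short steps, Python scripts to look and compute and a shell command to move; the robot and the scene stay as the last step left them, time stands still between calls to the robot, and variables do not carry over. Pictures are saved under pics/ and viewed, about 8 in all and at most 12, crops included, and the job is handed in when it is done.

```bash
mkdir -p pics; ls
cat > h.py <<'E'
import numpy as np, cv2
from rig import sensors, cams, env
def K(n):
    c=cams.calibration(n); f=210/np.tan(np.radians(c["vertical_fov"])/2)
    return np.array([[f,0,c["cx"]],[0,f,c["cy"]],[0,0,1]]),np.array(c["distortion"],float),np.array(c["extrinsics"])
def atz(n,uv,z):
    k,d,E=K(n); p=cv2.undistortPoints(np.array(uv,float).reshape(-1,1,2),k,d).reshape(-1,2)
    r=np.c_[p,np.ones(len(p))]@E[:3,:3].T; o=E[:3,3]
    return o+r*((z-o[2])/r[:,2])[:,None]
def cloud(n,dep):
    k,d,E=K(n); v,u=np.mgrid[0:420,0:560]
    p=cv2.undistortPoints(np.stack([u,v],-1).reshape(-1,1,2).astype(float),k,d).reshape(-1,2)
    P=np.c_[p,np.ones(len(p))]*dep.reshape(-1,1)
    return (P@E[:3,:3].T+E[:3,3]).reshape(420,560,3)
E
python3 - <<'E'
from h import *
for n in("top","side"):
    im,d=cams.get_image(n); cv2.imwrite(f"pics/{n}0.png",im); np.save(f"{n}0.npy",d); k,ds,E=K(n); print(k[0,0],ds,E.round(3))
print(sensors.observe())
E
```

```text
pics
476.8325931541039 [-0.16112691  0.          0.          0.          0.        ] [[ 6.000e-03 -9.980e-01  5.800e-02  5.350e-01]
 [-1.000e+00 -6.000e-03  1.000e-03 -1.610e-01]
 [-0.000e+00 -5.800e-02 -9.980e-01  1.221e+00]
 [ 0.000e+00  0.000e+00  0.000e+00  1.000e+00]]
396.8234726019693 [0.02503728 0.         0.         0.         0.        ] [[ 0.995 -0.073  0.065  0.524]
 [-0.096 -0.621  0.778 -1.046]
 [-0.016 -0.781 -0.625  0.756]
 [ 0.     0.     0.     1.   ]]
{'time_s': 0.1, 'q': array([ 6.36958333e+01,  2.18361255e+01,  7.43788545e+01,  2.06214848e-03,
        8.38569479e+01, -1.23342721e+01]), 'qvel': array([-0.065221  , -0.06306641, -0.177194  , -0.14949355, -0.04705885,
       -0.01369514]), 'joint_efforts': array([ 4.05404367e-03, -4.49222302e+01, -2.31658477e+01, -1.31191900e-04,
        3.67021930e-03, -2.38915042e-06]), 'position': array([0.13264048, 0.53350467, 0.23079209]), 'tool_rot': array([[-5.88382894e-04,  2.41415433e-01,  9.70421683e-01],
       [-1.10953134e-03,  9.70421096e-01, -2.41415960e-01],
       [-9.99999211e-01, -1.21875829e-03, -3.03121184e-04]]), 'ft_force': array([-0.41167116, -0.41165581,  0.08630906]), 'wrist_torque': array([ 0.05411633,  0.01692572, -0.01429753]), 'grip_width': 0.08493236170247967}
```

View pics/top0.png

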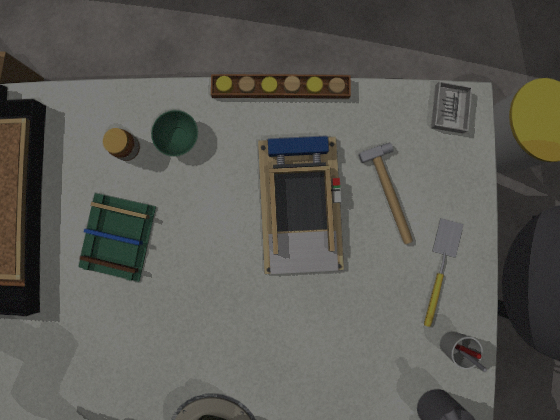

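View pics/side0.png

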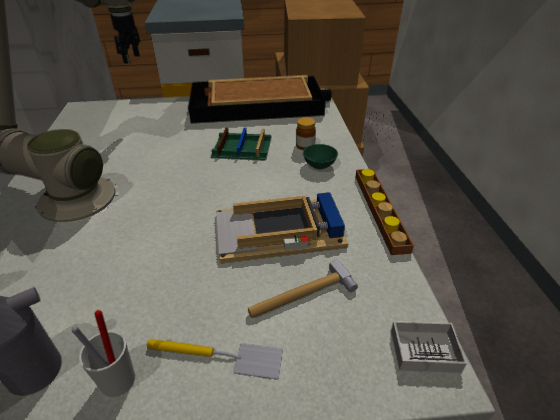

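The top view shows the rack at about (118,237), with the pale bar nearest the top at (119,210), blue in the middle and dark at the bottom. The jig is at about (302,205), with its open end and plate facing the robot at about y=250. I'll enlarge both.

Run:
```python
import cv2,numpy as np
im=cv2.imread("pics/top0.png")
a=cv2.resize(im[180:290,70:170],None,fx=4,fy=4,interpolation=cv2.INTER_CUBIC)
b=cv2.resize(im[130:280,250:355],None,fx=4,fy=4,interpolation=cv2.INTER_CUBIC)
c=np.zeros((600,820,3),np.uint8);c[:440,:400]=a;c[:,400:]=b
cv2.imwrite("pics/crop0.png",np.clip(c[:,:800]*1.6,0,255))
```

```text
[ WARN:0@0.073] global loadsave.cpp:1063 imwrite_ Unsupported depth image for selected encoder is fallbacked to CV_8U.
```

View pics/crop0.png

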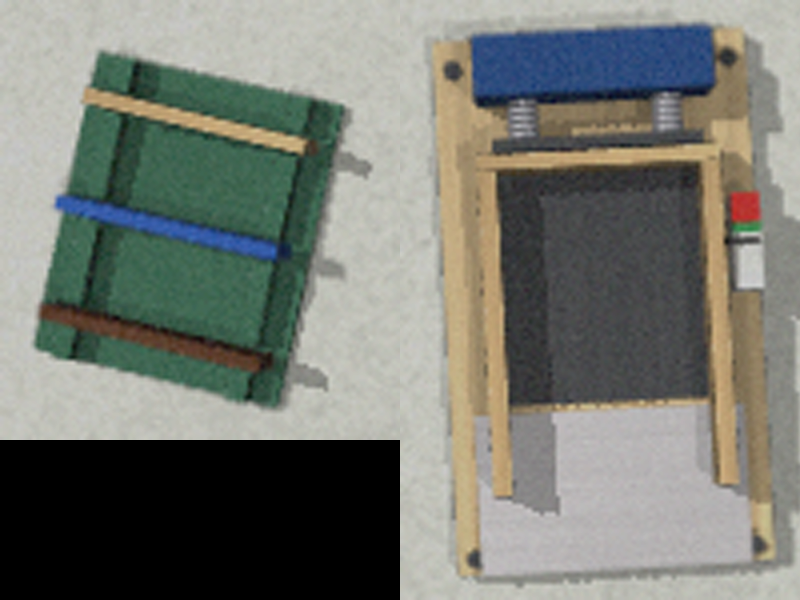

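Run:
```python
from h import *
def pr(name,pts,off,z):
    uv=(np.array(pts)+.5)/4-.5+np.array(off); P=atz("top",uv,z); print(name,P[:,:2].round(4).tolist()); return P
r=(70,180); j=(250-100,130)
B=pr("bar",[(84,95),(305,146)],r,.040); d=B[0]-B[1]; print(" len",np.linalg.norm(d[:2]),"mid",B.mean(0),"yaw of y",np.degrees(np.arctan2(-d[0],d[1])))
F=pr("frame ends",[(494,494),(739,483)],j,.056); d=F[0]-F[1]; print(" w",np.linalg.norm(d[:2]),"mid",F.mean(0),"yaw",np.degrees(np.arctan2(-d[0],d[1])))
G=pr("frame far",[(477,155),(719,155)],j,.056); print(" axis yaw",np.degrees(np.arctan2(*(G.mean(0)-F.mean(0))[[1,0]])),np.linalg.norm(G.mean(0)-F.mean(0)))
J=pr("board edges",[(435,40),(462,575),(745,30),(774,558)],j,.018)
for a,b in((1,0),(3,2)): e=J[a^0 if 0 else b]-J[a]; print(" ",np.degrees(np.arctan2(e[1],e[0])),np.linalg.norm(e))
d=np.load("top0.npy"); C=cloud("top",d)
im=cv2.imread("pics/top0.png").astype(int)
X,Y,Z=C[...,0],C[...,1],C[...,2]
def fit(n,m):
    p=C[m][:,:2]; c=(p.max(0)+p.min(0))/2; (cx,cy),(w,h),a=cv2.minAreaRect(p.astype(np.float32)); print(n,m.sum(),(cx,cy),w,h,a,"mean",p.mean(0),"z",np.median(C[m][:,2]))
m=(abs(X-B.mean(0)[0])<.06)&(abs(Y-B.mean(0)[1])<.1)&(im[...,2]>im[...,1]+12)&(im[...,2]>im[...,0]+25)&(Z>.03)
mm=np.zeros_like(m);mm[195:225,85:150]=1
fit("bar depth",m&mm)
m=(Z>.045)&(Z<.075)&(abs(Y-F.mean(0)[1])<.12)&(X<F.mean(0)[0]+.19)&(X>F.mean(0)[0]-.05)
fit("frame depth",m)
print("plate z",np.median(Z[255:265,285:325]))
```

```text
bar [[0.609, 0.3133], [0.5777, 0.1672]]
 len 0.14937186234426764 mid [0.59335478 0.2402662  0.04      ] yaw of y -12.083061702611761
frame ends [[0.4891, -0.153], [0.4965, -0.3027]]
 w 0.14983360047473454 mid [ 0.49282504 -0.22786777  0.056     ] yaw 2.8271086521716473
frame far [[0.697, -0.1412], [0.6981, -0.2904]]
 axis yaw 3.3754706429030743 0.20506160356485273
board edges [[0.7763, -0.1131], [0.4366, -0.133], [0.7845, -0.3117], [0.448, -0.3297]]
  3.3495233017680666 0.3403361517111698
  3.0589295385782447 0.3369468044949446
bar depth 179 (0.593572199344635, 0.23983031511306763) 0.14879298210144043 0.009021596983075142 77.62242126464844 mean [0.59368132 0.24124164] z 0.04161640221320284
frame depth 906 (0.5908524394035339, -0.2338448166847229) 0.19399185478687286 0.17414718866348267 3.2713215351104736 mean [ 0.59398246 -0.23369906] z 0.05669878077942492
plate z 0.023284611147012857
```

```bash
cat >> h.py <<'E'
from scipy.spatial.transform import Rotation as Ro
def go(p,yaw):
    "shift and turn, in tool axes, to TCP p pointing down with jaw axis y at world yaw (deg)"
    s=sensors.observe(); R=np.array(s["tool_rot"]); c,q=np.cos(np.radians(yaw)),np.sin(np.radians(yaw))
    T=np.array([[0,c,q],[0,q,-c],[-1,0,0]])
    print("t",s["time_s"],"pos",s["position"].round(4),"yaw",np.degrees(np.arctan2(R[1,1],R[0,1])).round(2),"F",s["ft_force"].round(2),"w",round(s["grip_width"],4))
    print("translation",(R.T@(np.array(p)-s["position"])).round(4),"dr",Ro.from_matrix(R.T@T).as_rotvec().round(4))
E
python3 -c "
from h import *
go([.5935,.24,.15],-12.2)"
```

```text
t 0.1 pos [0.1326 0.5335 0.2308] yaw 76.03 F [-0.41 -0.41  0.09] w 0.0849
translation [ 0.0808 -0.1735  0.5181] dr [1.5399e+00 7.0000e-04 1.2000e-03]
```

```bash
python3 -m crank '{"hand":[120,120,120,120,120],"translation":[[0.006,-0.014,0.043],[0.012,-0.028,0.086],[0.018,-0.042,0.129],[0.024,-0.056,0.172],[0.03,-0.07,0.215]],"dr":[[0.128,0,0],[0.256,0,0],[0.384,0,0],[0.512,0,0],[0.64,0,0]]}' 60; python3 -c "
from h import *
go([.5935,.24,.15],-12.2)"
```

```text
time_s: 0.6
position: [0.3257, 0.4126, 0.2009]
tool_rot: [[-0.0, 0.776, 0.63], [-0.0, 0.63, -0.776], [-1.0, -0.001, -0.0]]
ft_force: [0.7, 0.8, -0.1]
grip_width: 0.0455
t 0.6 pos [0.3257 0.4126 0.2009] yaw 39.07 F [ 0.68  0.82 -0.08] w 0.0455
translation [0.0508 0.0991 0.3028] dr [8.948e-01 2.000e-04 5.000e-04]
```

```bash
python3 -m crank '{"hand":[120,120,120,120,120],"translation":[[0.008,0.014,0.044],[0.016,0.028,0.088],[0.024,0.042,0.132],[0.032,0.057,0.174],[0.04,0.072,0.216]],"dr":[[0.128,0,0],[0.256,0,0],[0.384,0,0],[0.512,0,0],[0.64,0,0]]}' 60; python3 -c "
from h import *
go([.5935,.24,.15],-12.2)"
```

```text
time_s: 1.1
position: [0.5185, 0.2912, 0.1607]
tool_rot: [[-0.001, 0.999, 0.041], [-0.0, 0.041, -0.999], [-1.0, -0.001, 0.0]]
ft_force: [-0.3, -0.4, -0.3]
grip_width: 0.0451
t 1.1 pos [0.5185 0.2912 0.1607] yaw 2.37 F [-0.27 -0.38 -0.3 ] w 0.0451
translation [0.0107 0.0729 0.0543] dr [2.543e-01 2.000e-04 7.000e-04]
```

```bash
python3 -m crank '{"hand":[120,120,120,120,120],"translation":[[0.003,0.025,0.018],[0.007,0.05,0.036],[0.0107,0.0729,0.0543],[0.0107,0.0729,0.0543],[0.0107,0.0729,0.0543]],"dr":[[0.1,0,0],[0.2,0,0],[0.254,0,0],[0.254,0,0],[0.254,0,0]]}' 60
python3 - <<'E'
from h import *
go([.5935,.24,.010],-12.2)
a,_=cams.get_image("top"); b,_=cams.get_image("side")
c=np.hstack([cv2.resize(a[170:290,60:190],None,fx=3,fy=3,interpolation=2),cv2.resize(b[90:210,180:310],None,fx=3,fy=3,interpolation=2)])
cv2.imwrite("pics/g0.png",np.clip(c*1.5,0,255).astype(np.uint8))
E
```

```text
time_s: 1.6
position: [0.5923, 0.2415, 0.1499]
tool_rot: [[-0.001, 0.979, -0.206], [-0.0, -0.206, -0.979], [-1.0, -0.001, 0.0]]
ft_force: [0.2, 0.6, -0.2]
grip_width: 0.0454
t 1.6 pos [0.5923 0.2415 0.1499] yaw -11.87 F [ 0.18  0.6  -0.2 ] w 0.0454
translation [0.1399 0.0017 0.0012] dr [0.0058 0.0004 0.0015]
```

View pics/g0.png

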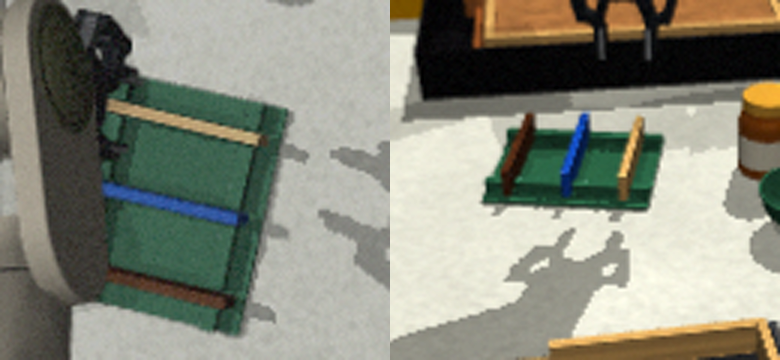

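The fingers are open above the rack: tips at about (600,55) and (650,55) in the side half, and straddling the pale bar at about (120,80)/(115,150) in the top half. Descending.

```bash
python3 -m crank '{"hand":[120,120,120,120,120],"translation":[[0.03,0.001,0.001],[0.06,0.0015,0.001],[0.08,0.0015,0.001],[0.09,0.0015,0.001],[0.09,0.0015,0.001]],"dr":[[0.006,0,0],[0.006,0,0],[0.006,0,0],[0.006,0,0],[0.006,0,0]]}' 60
python3 - <<'E'
from h import *
go([.5935,.24,.010],-12.2)
b,_=cams.get_image("side")
c=cv2.resize(b[110:180,190:310],None,fx=6,fy=6,interpolation=2)
cv2.imwrite("pics/g1.png",np.clip(c*1.5,0,255).astype(np.uint8))
E
```

```text
time_s: 2.2
position: [0.5929, 0.241, 0.0599]
tool_rot: [[-0.002, 0.978, -0.21], [-0.0, -0.21, -0.978], [-1.0, -0.002, 0.001]]
ft_force: [0.0, -0.2, 0.6]
grip_width: 0.0452
t 2.2 pos [0.5929 0.241  0.0599] yaw -12.14 F [ 0.04 -0.15  0.65] w 0.0452
translation [0.0499 0.0009 0.0008] dr [0.0011 0.0008 0.0018]
```

View pics/g1.png

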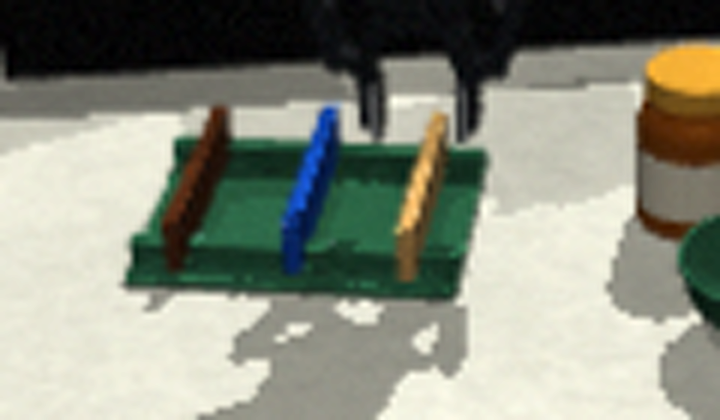

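The tips, at about (372,135) and (465,135), straddle the pale bar, whose top runs from (440,115) to (410,210). Going down to grip.

```bash
python3 -m crank '{"hand":[120,120,120,120,120],"translation":[[0.02,0.001,0.0005],[0.035,0.001,0.0005],[0.045,0.001,0.0005],[0.050,0.001,0.0005],[0.050,0.001,0.0005]],"dr":[[0,0,0.0018],[0,0,0.0018],[0,0,0.0018],[0,0,0.0018],[0,0,0.0018]]}' 60; python3 -m crank '{"hand":[255,255,255,255,255],"translation":[[0,0,0],[0,0,0],[0,0,0],[0,0,0],[0,0,0]],"dr":[[0,0,0],[0,0,0],[0,0,0],[0,0,0],[0,0,0]]}' 60;  python3 -m crank '{"hand":[255,255],"translation":[[0,0,0],[0,0,0]],"dr":[[0,0,0],[0,0,0]]}' 60
```

```text
time_s: 2.75
position: [0.5948, 0.2399, 0.0109]
tool_rot: [[0.002, 0.977, -0.211], [-0.0, -0.211, -0.977], [-1.0, 0.002, -0.0]]
ft_force: [-0.3, 1.2, 0.1]
grip_width: 0.0448
time_s: 3.25
position: [0.595, 0.2399, 0.0115]
tool_rot: [[0.003, 0.977, -0.211], [-0.0, -0.211, -0.977], [-1.0, 0.003, -0.001]]
ft_force: [-1.6, -0.3, 5.9]
grip_width: 0.0089
time_s: 3.45
position: [0.595, 0.2398, 0.0115]
tool_rot: [[0.003, 0.977, -0.211], [-0.0, -0.211, -0.977], [-1.0, 0.003, -0.001]]
ft_force: [-0.5, 0.7, 5.6]
grip_width: 0.0091
```

Gripped with the opening at 9 mm. Lifting.

```bash
python3 -m crank '{"hand":[255,255,255,255,255],"translation":[[-0.01,0,0],[-0.03,0,0],[-0.07,0,0],[-0.11,0,0],[-0.14,0,0]],"dr":[[0,0,0],[0,0,0],[0,0,0],[0,0,0],[0,0,0]]}' 60
python3 - <<'E'
from h import *
go([.43,-.225,.13],3.15)
E
```

```text
time_s: 3.95
position: [0.5947, 0.2399, 0.1538]
tool_rot: [[0.004, 0.977, -0.211], [0.0, -0.211, -0.977], [-1.0, 0.004, -0.001]]
ft_force: [0.4, -0.2, -0.6]
grip_width: 0.0088
t 3.95 pos [0.5947 0.2399 0.1538] yaw -12.21 F [ 0.38 -0.17 -0.64] w 0.0088
translation [ 0.023  -0.0628  0.4892] dr [-0.268  -0.0005 -0.0043]
```

```bash
python3 -m crank '{"hand":[255,255,255,255,255],"translation":[[0,-0.003,0.02],[0,-0.008,0.06],[0,-0.014,0.1],[0,-0.02,0.145],[0,-0.026,0.19]],"dr":[[-0.01,0,0],[-0.03,0,0],[-0.06,0,0],[-0.09,0,0],[-0.12,0,-0.004]]}' 60
python3 - <<'E'
from h import *
go([.453,-.230,.13],3.15)
E
```

```text
time_s: 4.45
position: [0.5279, 0.0583, 0.1511]
tool_rot: [[-0.002, 0.996, -0.091], [0.0, -0.091, -0.996], [-1.0, -0.002, 0.0]]
ft_force: [0.9, -0.9, -0.9]
grip_width: 0.009
t 4.45 pos [0.5279 0.0583 0.1511] yaw -5.22 F [ 0.85 -0.87 -0.86] w 0.009
translation [ 0.0212 -0.0483  0.294 ] dr [-1.462e-01 -1.000e-04  1.800e-03]
```

```bash
python3 -m crank '{"hand":[255,255,255,255,255],"translation":[[0,-0.007,0.045],[0,-0.015,0.09],[0,-0.022,0.135],[0,-0.029,0.18],[0,-0.036,0.22]],"dr":[[-0.03,0,0],[-0.06,0,0],[-0.09,0,0],[-0.12,0,0],[-0.14,0,0.002]]}' 60;  python3 - <<'E'
from h import *
go([.453,-.230,.13],3.15)
E
```

```text
time_s: 4.95
position: [0.4718, -0.1581, 0.1512]
tool_rot: [[0.0, 0.999, 0.048], [-0.0, 0.048, -0.999], [-1.0, 0.0, 0.0]]
ft_force: [-0.2, -0.3, -0.2]
grip_width: 0.009
t 4.95 pos [ 0.4718 -0.1581  0.1512] yaw 2.73 F [-0.17 -0.26 -0.19] w 0.009
translation [ 0.0213 -0.0222  0.0709] dr [-0.0074  0.0004 -0.0004]
```

```bash
python3 -m crank '{"hand":[255,255,255,255,255],"translation":[[0,-0.011,0.035],[0.01,-0.022,0.065],[0.03,-0.022,0.071],[0.045,-0.022,0.071],[0.05,-0.022,0.071]],"dr":[[-0.004,0,0],[-0.007,0,0],[-0.007,0,0],[-0.007,0,0],[-0.007,0,0]]}' 60;  python3 - <<'E'
from h import *
go([.453,-.230,.0275],3.15)
a,d=cams.get_image("top"); b,e=cams.get_image("side"); np.save("t1.npy",d); np.save("s1.npy",e); cv2.imwrite("pics/t1.png",a); cv2.imwrite("pics/s1.png",b)
c=np.hstack([cv2.resize(a[130:290,240:370],None,fx=3,fy=3,interpolation=2),cv2.resize(b[150:310,220:355],None,fx=3,fy=3,interpolation=2)])
cv2.imwrite("pics/j1.png",np.clip(c*1.5,0,255).astype(np.uint8))
E
```

```text
time_s: 5.45
position: [0.4533, -0.228, 0.0997]
tool_rot: [[-0.002, 0.999, 0.053], [0.002, 0.053, -0.999], [-1.0, -0.002, -0.002]]
ft_force: [0.4, -0.8, -0.2]
grip_width: 0.0089
t 5.45 pos [ 0.4533 -0.228   0.0997] yaw 3.05 F [ 0.4  -0.85 -0.21] w 0.0089
translation [ 0.0722 -0.0003  0.0021] dr [-0.0018 -0.0017  0.0017]
```

View pics/j1.png

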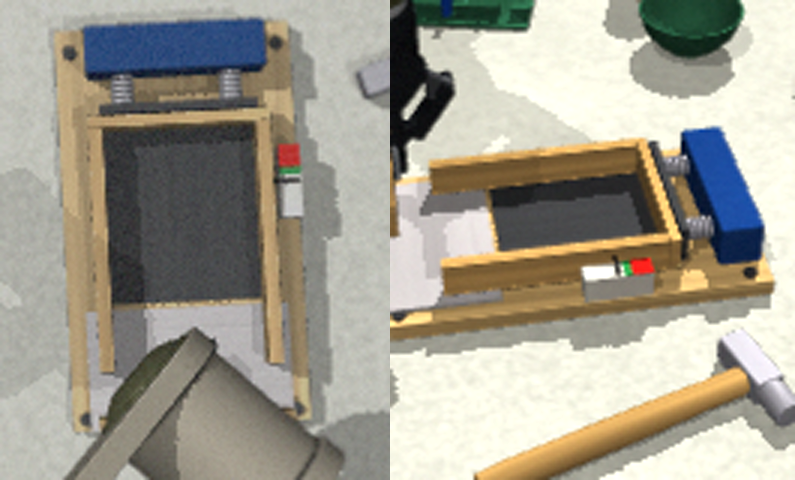

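The top view is blocked by the arm. In the side view the frame is untouched, with its pointer short of the green. I'll find the held bar at the left of the side picture.

Run:
```python
from h import *
b=cv2.imread("pics/s1.png")
c=cv2.resize(b[130:270,170:270],None,fx=5,fy=5,interpolation=2)[:600]
cv2.imwrite("pics/s1c.png",np.clip(c*1.5,0,255).astype(np.uint8))
```

```text
(no output)
```

View pics/s1c.png

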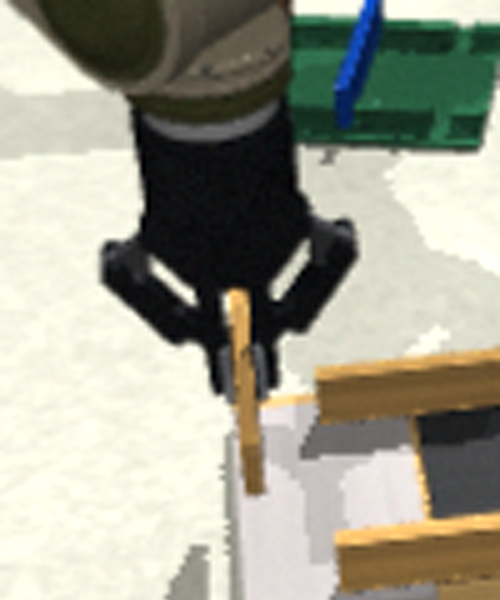

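The held bar shows as a pale strip from (238,292) at its far top to (255,492) at its near bottom. I'll measure its tilt with the depth.

Run:
```python
from h import *
b=cv2.imread("pics/s1.png").astype(int); C=cloud("side",np.load("s1.npy"))
m=(b[...,2]>b[...,0]+40)&(b[...,2]>90); mm=np.zeros_like(m); mm[186:232,213:226]=1; m&=mm
P=C[m]; P=P[(P[:,2]>.08)&(P[:,2]<.18)]
print(len(P),P.min(0).round(4),P.max(0).round(4))
for v in range(186,232,2):
    us=np.where(m[v])[0]
    if len(us): print(v,us.min(),us.max(),C[v,us].mean(0).round(4))
# predicted corners of bar if untilted: TCP above, grasp as in rack (TCP 12.5mm below bar centre)
s=sensors.observe();R=s["tool_rot"];k,d,E=K("side");Ei=np.linalg.inv(E)
q=np.array([[-.0115-z,t,y] for y in(-.075,.075) for z in(-.017,.017) for t in (-.005,.005)])
W=q@R.T+s["position"]; uv=cv2.projectPoints(W,cv2.Rodrigues(Ei[:3,:3])[0],Ei[:3,3],k,d)[0].reshape(-1,2)
print(np.c_[W,uv].round(3)); print("crop px",((uv-[170,130])*5).round())
```

```text
107 [ 0.4462 -0.3048  0.1246] [ 0.4604 -0.174   0.1317]
188 216 218 [ 0.449  -0.1753  0.1271]
190 216 219 [ 0.4508 -0.1884  0.1299]
192 216 219 [ 0.4507 -0.1959  0.1288]
194 216 219 [ 0.4508 -0.2046  0.1287]
196 217 219 [ 0.4763 -0.4913  0.338 ]
198 217 219 [ 0.4522 -0.2215  0.1283]
200 217 217 [ 0.4496 -0.2277  0.1268]
202 217 219 [ 0.4524 -0.2383  0.1283]
204 217 220 [ 0.4537 -0.2461  0.1278]
206 217 220 [ 0.4539 -0.2553  0.1286]
208 218 220 [ 0.4553 -0.2644  0.1293]
210 217 225 [ 0.4551 -0.203   0.0726]
212 218 220 [ 0.4552 -0.2783  0.1278]
214 218 220 [ 0.4553 -0.2861  0.1278]
216 218 221 [ 0.4567 -0.2948  0.1285]
218 218 221 [ 0.4566 -0.3009  0.1273]
220 218 218 [ 0.4527 -0.3048  0.1246]
[[ 4.45000e-01 -1.53000e-01  9.50000e-02  2.16757e+02  1.92689e+02]
 [ 4.55000e-01 -1.53000e-01  9.50000e-02  2.20370e+02  1.92320e+02]
 [ 4.45000e-01 -1.53000e-01  1.29000e-01  2.15466e+02  1.82716e+02]
 [ 4.55000e-01 -1.53000e-01  1.29000e-01  2.19152e+02  1.82351e+02]
 [ 4.53000e-01 -3.03000e-01  9.50000e-02  2.19282e+02  2.28511e+02]
 [ 4.63000e-01 -3.02000e-01  9.50000e-02  2.23316e+02  2.28058e+02]
 [ 4.53000e-01 -3.03000e-01  1.29000e-01  2.17899e+02  2.18131e+02]
 [ 4.63000e-01 -3.02000e-01  1.29000e-01  2.22024e+02  2.17680e+02]]
crop px [[234. 313.]
 [252. 312.]
 [227. 264.]
 [246. 262.]
 [246. 493.]
 [267. 490.]
 [239. 441.]
 [260. 438.]]
```

The bar is level and its yaw (3.16°) matches the frame. Lowering onto the plate.

```bash
python3 -m crank '{"hand":[255,255,255,255,255],"translation":[[0.02,0,0.002],[0.045,0,0.002],[0.062,0,0.002],[0.069,0,0.002],[0.069,0,0.002]],"dr":[[-0.002,-0.002,0.002],[-0.002,-0.002,0.002],[-0.002,-0.002,0.002],[-0.002,-0.002,0.002],[-0.002,-0.002,0.002]]}' 60;python3 -m crank '{"hand":[255,255,255,255],"translation":[[0.001,0,0],[0.002,0,0],[0.003,0,0],[0.003,0,0]],"dr":[[0,0,0],[0,0,0],[0,0,0],[0,0,0]]}' 60;  python3 - <<'E'
from h import *
go([.453,-.230,.0275],3.15)
E
```

```text
time_s: 6.05
position: [0.4542, -0.2299, 0.0318]
tool_rot: [[0.002, 0.998, 0.056], [-0.001, 0.056, -0.998], [-1.0, 0.002, 0.002]]
ft_force: [0.7, 0.9, 0.6]
grip_width: 0.0092
time_s: 6.45
position: [0.4541, -0.2301, 0.0289]
tool_rot: [[0.002, 0.998, 0.056], [-0.002, 0.056, -0.998], [-1.0, 0.002, 0.002]]
ft_force: [-0.0, -0.7, -0.4]
grip_width: 0.0091
t 6.45 pos [ 0.4541 -0.2301  0.0289] yaw 3.21 F [-0.04 -0.7  -0.41] w 0.0091
translation [ 0.0014 -0.0011 -0.0002] dr [ 0.001   0.0022 -0.0022]
```

```bash
python3 -m crank '{"hand":[255,255,255],"translation":[[0.001,0,0],[0.0015,0,0],[0.0015,0,0]],"dr":[[0,0,0],[0,0,0],[0,0,0]]}' 60; python3 -m crank '{"hand":[255,255,255,255,255],"translation":[[0,0.006,0],[0,0.014,0],[0,0.021,0],[0,0.026,0],[0,0.026,0]],"dr":[[0,0,0],[0,0,0],[0,0,0],[0,0,0],[0,0,0]]}' 60;  python3 - <<'E'
from h import *
go([.4881,-.2283,.0275],3.15)
E
```

```text
time_s: 6.75
position: [0.4541, -0.2301, 0.0274]
tool_rot: [[0.002, 0.998, 0.056], [-0.002, 0.056, -0.998], [-1.0, 0.002, 0.002]]
ft_force: [-1.2, 0.8, 2.9]
grip_width: 0.0091
time_s: 7.25
position: [0.4809, -0.2286, 0.0274]
tool_rot: [[0.003, 0.998, 0.056], [-0.002, 0.056, -0.998], [-1.0, 0.003, 0.002]]
ft_force: [2.0, 0.3, 3.7]
grip_width: 0.0093
t 7.25 pos [ 0.4809 -0.2286  0.0274] yaw 3.23 F [2.03 0.29 3.75] w 0.0093
translation [-0.      0.0072  0.0001] dr [ 0.0013  0.0023 -0.003 ]
```

The bar touches the plate at about 3 N. Advancing slowly towards contact.

```bash
python3 -m crank '{"hand":[255,255,255,255,255],"translation":[[0,0.002,0],[0,0.004,0],[0,0.006,0],[0,0.006,0],[0,0.006,0]],"dr":[[0,0,0],[0,0,0],[0,0,0],[0,0,0],[0,0,0]]}' 60;  python3 -m crank '{"hand":[255,255,255,255,255],"translation":[[0,0.001,0],[0,0.002,0],[0,0.003,0],[0,0.003,0],[0,0.003,0]],"dr":[[0,0,0],[0,0,0],[0,0,0],[0,0,0],[0,0,0]]}' 60; python3 -m crank '{"hand":[255,255,255,255,255],"translation":[[0,0.001,0],[0,0.002,0],[0,0.003,0],[0,0.003,0],[0,0.003,0]],"dr":[[0,0,0],[0,0,0],[0,0,0],[0,0,0],[0,0,0]]}' 60
python3 - <<'E'
from h import *
go([.4881,-.2283,.0275],3.15)
b,e=cams.get_image("side"); np.save("s2.npy",e); cv2.imwrite("pics/s2.png",b)
c=cv2.resize(b[170:270,205:355],None,fx=5,fy=5,interpolation=2)
cv2.imwrite("pics/s2c.png",np.clip(c*1.5,0,255).astype(np.uint8))
E
```

```text
time_s: 7.75
position: [0.4858, -0.2283, 0.0274]
tool_rot: [[0.001, 0.998, 0.056], [-0.002, 0.056, -0.998], [-1.0, 0.001, 0.002]]
ft_force: [-3.3, 0.5, 6.9]
grip_width: 0.0093
time_s: 8.25
position: [0.488, -0.2281, 0.0274]
tool_rot: [[-0.0, 0.998, 0.056], [-0.002, 0.056, -0.998], [-1.0, -0.0, 0.002]]
ft_force: [-7.2, -1.1, 9.2]
grip_width: 0.009
time_s: 8.75
position: [0.4904, -0.228, 0.0274]
tool_rot: [[-0.002, 0.998, 0.056], [-0.001, 0.056, -0.998], [-1.0, -0.002, 0.001]]
ft_force: [-10.2, -2.2, 11.0]
grip_width: 0.0087
t 8.75 pos [ 0.4904 -0.228   0.0274] yaw 3.23 F [-10.16  -2.18  10.96] w 0.0087
translation [-0.0001 -0.0023  0.0002] dr [0.0013 0.0013 0.0016]
```

View pics/s2c.png

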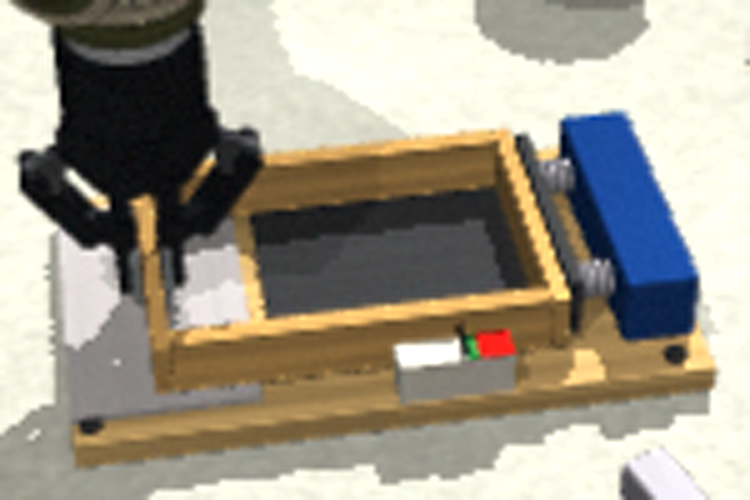

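The bar lies flush across the frame, with its near end at (160,370). The pointer, at about (465,340), has just reached the start of the green, which is roughly 5.5 mm of travel. About 11 N is pressing down on the plate, so I'll ease up slightly before pushing further.

```bash
python3 -m crank '{"hand":[255,255,255,255],"translation":[[-0.0004,0,0],[-0.0008,0,0],[-0.0008,0,0],[-0.0008,0,0]],"dr":[[0,0,0],[0,0,0],[0,0,0],[0,0,0]]}' 60; python3 -m crank '{"hand":[255,255,255,255],"translation":[[0,0.0007,0],[0,0.0015,0],[0,0.0015,0],[0,0.0015,0]],"dr":[[0,0,0],[0,0,0],[0,0,0],[0,0,0]]}' 60
```

```text
time_s: 9.2
position: [0.4906, -0.228, 0.0275]
tool_rot: [[-0.001, 0.998, 0.056], [-0.001, 0.056, -0.998], [-1.0, -0.002, 0.001]]
ft_force: [-7.4, -2.0, 2.0]
grip_width: 0.0089
time_s: 9.6
position: [0.4919, -0.2279, 0.0275]
tool_rot: [[-0.002, 0.998, 0.056], [-0.001, 0.056, -0.998], [-1.0, -0.002, 0.001]]
ft_force: [-7.5, -3.1, 1.7]
grip_width: 0.0091
```

```bash
python3 -m crank '{"hand":[255,255,255,255,255],"translation":[[0,0.0007,0],[0,0.0014,0],[0,0.002,0],[0,0.002,0],[0,0.002,0]],"dr":[[0,0,0],[0,0,0],[0,0,0],[0,0,0],[0,0,0]]}' 60
python3 - <<'E'
from h import *
F=[]
for i in range(6):
    b,e=cams.get_image("side"); F.append(sensors.observe()["ft_force"])
print(np.mean(F,0),np.std(F,0))
a,t=cams.get_image("top")
cv2.imwrite("pics/s3.png",b); cv2.imwrite("pics/t3.png",a)
go([.4881,-.2283,.0275],3.15)
x=cv2.resize(b[200:260,205:355],None,fx=5,fy=5,interpolation=2); y=cv2.resize(cv2.imread("pics/side0.png")[215:260,270:330],None,fx=6,fy=6,interpolation=2);w=cv2.resize(b[215:260,270:330],None,fx=6,fy=6,interpolation=2)
c=np.zeros((300+270,750,3));c[:300]=x;c[300:,:360]=y;c[300:,390:]=w
cv2.imwrite("pics/s3c.png",np.clip(c*1.5,0,255).astype(np.uint8))
E
```

```text
time_s: 10.1
position: [0.4935, -0.2278, 0.0275]
tool_rot: [[-0.003, 0.998, 0.056], [-0.001, 0.056, -0.998], [-1.0, -0.003, 0.001]]
ft_force: [-10.3, -3.0, 3.0]
grip_width: 0.009
[-10.27814144  -3.78528899   2.93523329] [0.27282537 0.32577837 0.39281816]
t 10.45 pos [ 0.4935 -0.2278  0.0275] yaw 3.22 F [-10.2   -3.55   3.23] w 0.0086
translation [-0.     -0.0054  0.0002] dr [0.0012 0.0007 0.0029]
```

View pics/s3c.png

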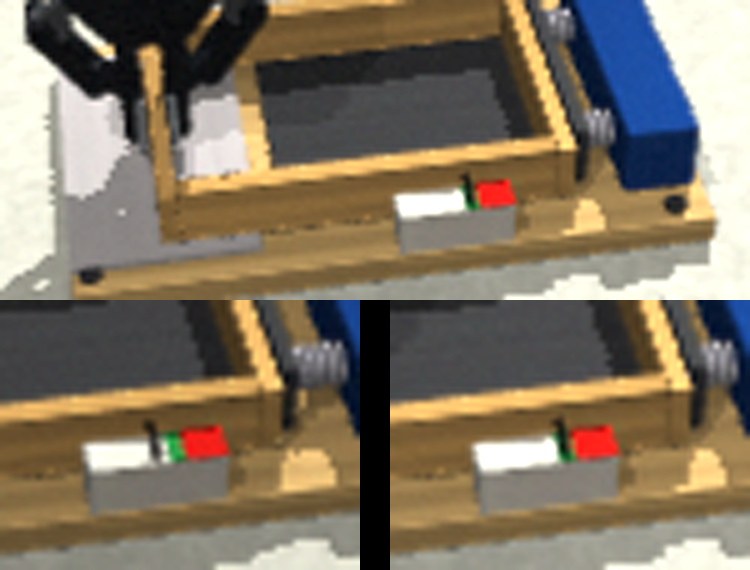

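The pointer is now inside the green, with about 8.4 mm of travel and 10.3 N on the wrist, and the bar's near end is flush. I'll use the wrist moment and the bar's edge in depth to check for one-sided contact.

Run:
```python
from h import *
b,e=cams.get_image("side"); s=sensors.observe(); print(s["wrist_torque"],s["ft_force"],s["time_s"])
C=cloud("side",e); b=b.astype(int); m=(b[...,2]>b[...,0]+30)&(abs(C[...,2]-.0565)<.004)&(C[...,0]>.47)&(C[...,0]<.515)
P=C[m]; P=P[(P[:,1]>-.32)&(P[:,1]<-.13)]
rows=[(r[0],P[abs(P[:,1]-r[0])<.006]) for r in zip(np.arange(-.305,-.14,.012))]
for y,p in rows: print(round(y,3),len(p),p[:,0].min().round(4) if len(p) else"",p[:,0].max().round(4) if len(p) else "")
print("y range",P[:,1].min(),P[:,1].max())
f=C[(abs(C[...,2]-.0565)<.004)&(C[...,0]>.53)&(C[...,0]<.66)&(C[...,1]<-.27)&(C[...,1]>-.32)]
k=np.polyfit(f[:,0],f[:,1],1); print("side leg yaw",np.degrees(np.arctan(k[0])),"leg edge y at x=.50: mid",np.polyval(k,.5), "edges",np.percentile(f[:,1]-np.polyval(k,f[:,0]),[1,99]))
```

```text
[-0.49968741  1.51472012 -0.01310511] [-9.89358044 -3.96012202  2.8689062 ] 10.5
-0.305 20 0.4915 0.5146
-0.293 24 0.4917 0.515
-0.281 12 0.4921 0.4998
-0.269 7 0.4898 0.4976
-0.257 13 0.4899 0.498
-0.245 10 0.4901 0.498
-0.233 8 0.4904 0.496
-0.221 11 0.4881 0.4964
-0.209 8 0.4883 0.494
-0.197 11 0.4857 0.4942
-0.185 8 0.486 0.4945
-0.173 0  
-0.161 0  
-0.149 0  
y range -0.3063230174923445 -0.18062203095372786
side leg yaw 3.100438917923102 leg edge y at x=.50: mid -0.29958119594052085 edges [-0.00613562  0.00764531]
```

All the checks agree: the moment about the vertical is about 0, the bar's yaw is about 3.2° against 3.1° for the frame, and the ends are flush within about 1 mm. Holding for 2 s.

```bash
for i in 1; do :; done; H='' ; python3 -m crank '{"hand":[255,255,255,255,255],"translation":[[0,0,0],[0,0,0],[0,0,0],[0,0,0],[0,0,0]],"dr":[[0,0,0],[0,0,0],[0,0,0],[0,0,0],[0,0,0]]}' 60 | grep -E 'time|posi|force'
python3 -m crank '{"hand":[255,255,255,255,255],"translation":[[0,0,0],[0,0,0],[0,0,0],[0,0,0],[0,0,0]],"dr":[[0,0,0],[0,0,0],[0,0,0],[0,0,0],[0,0,0]]}' 60 | grep -E 'time|posi|force'
python3 -m crank '{"hand":[255,255,255,255,255],"translation":[[0,0,0],[0,0,0],[0,0,0],[0,0,0],[0,0,0]],"dr":[[0,0,0],[0,0,0],[0,0,0],[0,0,0],[0,0,0]]}' 60 | grep -E 'time|posi|force'
python3 -m crank '{"hand":[255,255,255,255,255],"translation":[[0,0,0],[0,0,0],[0,0,0],[0,0,0],[0,0,0]],"dr":[[0,0,0],[0,0,0],[0,0,0],[0,0,0],[0,0,0]]}' 60 | grep -E 'time|posi|force'
```

```text
time_s: 11.0
position: [0.4935, -0.2278, 0.0274]
ft_force: [-10.3, -3.3, 3.2]
time_s: 11.5
position: [0.4935, -0.2278, 0.0275]
ft_force: [-10.3, -3.0, 2.7]
time_s: 12.0
position: [0.4935, -0.2278, 0.0275]
ft_force: [-10.0, -3.4, 2.8]
time_s: 12.5
position: [0.4935, -0.2278, 0.0275]
ft_force: [-10.2, -3.8, 3.5]
```

```bash
python3 -c "
from rig import env
print(env.close_job())"
```

```text
the job is handed in; nothing more can be done
None
```

I took the pale bar out of the rack, set it on edge on the plate and pressed it against the frame. I held it there for about 2 s and handed the job in at 12.5 s, still gripping and pushing.

**Last checks:**
- **Push:** about 10.2 N along the push direction and steady. There was also about 3 N down on the plate and an unexplained 3–4 N sideways.
- **Pointer:** it stands in the green. I estimate about 8.4 mm of travel from its shift in the side picture.
- **Squareness:** the bar sits at about 3.2° and the frame at 3.1°. The moment about the vertical is about zero, so I take both ends to be in contact.
- **Flushness:** the near end is flush with the frame's side to about 1 mm.

The far end of the bar was hidden by the gripper in the side picture. I judged it only from the bar's length, its angle and the balanced moment. I saw no sign that the other bars or bench items had moved, but I did not re-measure them at the end.

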